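# Press a filter cassette shut in a locking clamp and release it

## Task

Take the filter cassette that still shows its orange band from the wire rack and set it in the cradle between the open jaws of the locking clamp, let go, then push the blue clamp handle in, with steady pressure and without forcing it against its stop, until it goes over centre, locks by itself and has pressed the cassette fully shut. Then flick the red release lever so that the clamp springs open, and leave the shut cassette lying free in the cradle. Press the cassette shut with the clamp only, not with the fingers, and leave the finished cassette and everything else on the bench alone.

Things in the scene. Friction and masses are not known exactly. Their poses are not given: they have to be found in the camera images.
- cassette: open filter cassette: plastic drum 44 mm in diameter, 30 mm long (26 when shut), 55 g, axis level, one half white, one blue, an orange 4 mm band between. A port stub (8 mm wide, 6 mm long) on each end. Origin on the axis, mid-length when open, 50 mm above the bench in the rack; x = drum axis, to the blue half. Grip it across its diameter at axis height, fingers on either side of the axis
- cassette_cap (a joint): how far the blue half is pressed onto the white one, m: 0 open (orange band 4 mm wide), 0.004 fully shut, band gone. It takes about 35 N along the axis, more when pressed fast (air must escape), and stays where it is pressed
- done_cassette: the finished cassette in the same rack: the same drum, already shut (26 mm long) and sealed with a green band 12 mm wide round its middle; bystander. Origin at its centre, x along its axis
- rack: green wire rack, fixed, 190 mm long, 50 mm wide: two steel rails 30 mm apart along its x axis carry the two cassettes about 90 mm apart, axes along x; end plates 34 mm high. Which cassette lies at which end varies. Origin on the bench under its middle
- seat (a point): where the open cassette's middle belongs: over the two cradle rails of the clamp, between the two forked rubber pads, 56 mm above the bench. x = jaw line, from moving to fixed jaw: the cassette's axis lies along it, either way round; y from the jaws to the handle end. Open jaws leave 37 mm along x; 45 mm are free along y to each side; clamp parts rise to 75 mm. Closing slides the cassette 3 to 8 mm to +x
- clamp_jaw: the steel moving jaw with all it carries (sprung rubber pad, blue handle, toggle link, red release lever), all moving level about 56 mm above the bench. Origin on the jaw's pivot, which lies at x 5.5 mm, y 80 mm in the seat frame. The clamp is bolted flat on an aluminium plate 110 x 262 x 12 mm, fixed to the bench
- handle (a joint): angle of the blue handle to the jaw, rad: within 0.13 of 0 when sprung open, between 0.5 and 0.82 locked on its stop (about 0.6 to 0.7 further in); this differs with how the clamp's screw was last set. Shortly before the stop the handle goes over centre and then stays locked by itself; short of that it springs back open
- handle_grip (a point): point to push: middle of the outer face of the blue handle (18 mm thick, 44 to 68 mm above the bench). Turns with the handle: x into it, y to its free end, 30 mm on. It swings in 65 to 90 mm, mostly to seat +x and half as much to +y. Force rises to 8 to 15 N halfway, falls to nothing over centre, then a hard stop some mm on; over 25 N on the moving parts strains the clamp
- release (a joint): angle of the red release lever in the handle, rad: 0 at rest (sprung), growing as its tail is pushed towards the blue handle. At about 0.1 to 0.2 it kicks the locked toggle back over centre and the clamp springs open; it ends at 0.2
- release_tip (a point): point to push on the inner face (away from the blue handle) of the red lever's tail, 15 mm from its end; tail 6 mm thick, 48 to 64 mm above the bench. Turns with the lever: push along -x, towards the blue handle, a few N over 20 to 40 mm; y to the lever's end. When locked, over 40 mm are free on its +x side; the clamp's screw ends 44 mm short of it along y
- buffer_bottle: clear bottle with a blue cap, 64 mm in diameter, 130 mm high; bystander. Origin at the centre of its underside
- marker: white marker pen with a red cap, 137 mm long, 16 mm thick, lying on the bench; bystander. Origin under its middle
- tube_box: small clear box with a yellow lid, 89 x 129 x 46 mm; bystander. Origin at the centre of its underside
Mind the look-alikes: they are no part of the job. What is shaped like the cassette but pink or yellow is not meant.

How it is judged:
By the outcome, as a careful person would: the job done as asked, in the order asked, and still so for the second after the job is handed in, with the robot touching nothing.
It also fails if it takes over 72 s, if anything falls off the work surface, if the arm or the gripper's body presses on something with over 40 N, if the wrist force passes 120 N, or if a joint passes its speed limit or range.

## Robot

A 7-joint arm with a two-finger parallel gripper is mounted at the origin on the work surface. World frame = base frame: x ahead of the robot, y to its left, z up, the work surface at z = 0. Lengths are in m, angles in rad, forces in N, time in s.
With the tool pointing down it reaches from about 0.4 to 0.875 m from the base axis. Payload 19.3 kg.
Tool frame: the origin (TCP) lies between the finger pads; the fingertips stand 11 mm ahead of it and the grasp point (between the pads) lies 8 mm behind it; z points along the fingers, y is the line along which they close (so a half turn about z gives the same grasp; the last joint's range is limited). The gripper opens to 85 mm and grips with 20 to 120 N. Pads are 22 mm wide; open, the fingers measure 114 mm over their backs; the gripper's body (76 mm by 85 mm) begins 54 mm behind the grasp point. The pads swing forward as they close: fully open they stand 13 mm farther back than shut.
Start: joints at [1.04, 0.521, -0.036, 1.599, 0.021, 1.021, -0.113], TCP at [0.278, -0.56, 0.242] pointing down, gripper open.
Joint ranges: [-2.91, 2.91], [-0.3, 2.13], [-1.5, 1.42], [0.17, 2.43], [-1.26, 4.41], [0.16, 1.93], [-2.52, 2.52]. Speed limits (rad/s): [1.89, 1.89, 2.39, 2.39, 3.01, 3.01, 3.01].

## Interface

Orientations are given as a unit quaternion [w, x, y, z].
In Python, from cell import bot gives the robot as it stands. The module is installed in compiled form; this text tells all that it offers.
- The arm moves only by the shell command python3 -m creep 'ROWS' [FORCE]. ROWS is JSON, a list of rows, each an object with "translation": the shift along the tool's x, y, z in mm, a list of three; "dr": the turn, a rotation vector about the tool's x, y, z in rad, a list of three; "jaw": the closure, from 0 (fully open) to 1 (shut). A call has 1 to 12 rows; each row is the pose to reach, as a shift and turn from the pose commanded when the call began, along the tool's axes at that moment; what a row does not reach only later rows make up. A row lasts 1/12 s, in which the tool goes at most 41.7 mm and 7.16 degrees, less where a joint would pass 70% of its speed; a pose out of reach is approached as far as the arm can. A call with a gripper value outside its range is refused whole. The fingers move at their own pace and stop on an object; FORCE is the grip in N (left out, the last holds). Time passes only in rows, so rows that repeat a pose let the fingers close. It gives the time, the measured TCP pose, the force, the opening and the grip force at its end, in the units of the state.
- bot.get_state(): the state, without advancing time (a new reading comes with each control period).
- bot.read_camera(name): name is "scene" or "side" or "wrist"; returns (picture, depth): 384x512x3 uint8, red, green, blue; 384x512 float32, m along the optical axis (not along the pixel's ray), 0 where there is no reading.
- bot.calibration(name): a dict with "fx", "fy", "cx", "cy" (pixels), "k1" (the pictures are not rectified: a ray, as slopes to the right and down, at radius r is drawn at 1 + k1 r^2 times it, then the intrinsics apply), "R" (3x3) and "t" (3): a world point X has camera coordinates R X + t; the wrist camera has in their place "tool_from_camera" (4x4, takes a point from camera to tool coordinates, whose origin is the TCP and whose axes are the flange's). Camera axes: x right, y down, z forward; pixel columns grow to the right and rows downward; lengths in m; the calibration is good to about 2 mm. A picture is of the moment at which its call begins: read the wrist's pose just before it. calibration takes no time and is no camera call.
- bot.job_done(): hands the job in; it is judged then, once.
The state is a dict: "t": time; "q": joint angles; "qvel": joint speeds; "effort": joint torques, N m; "tool_pos": TCP position; "orientation": TCP orientation; "ft_force": force on the tool from outside, world axes, zero at the start; "ft_torque": the same for the moment, N m; "width": opening from 0.0 (shut) to 1.0 (fully open); "grasp_force": force on a finger pad.
Only numpy, scipy, OpenCV 4.12 (cv2) and the standard library are available. Lean on these libraries where they do the work, as an engineer would, in place of code of your own. Each camera call takes 0.05 s, during which the arm holds its last target. There are 200 camera calls.

## Working session

There is one attempt and no reset: what is moved stays moved. The work goes in short steps, Python scripts to look and compute and a shell command to move; the robot and the scene stay as the last step left them, time stands still between calls to the robot, and variables do not carry over. Pictures are saved under pics/ and viewed, at most 12 in all, crops included, and the job is handed in when it is done.

```bash
mkdir -p pics; cat > h.py <<'E'
import numpy as np, cv2
from cell import bot
from scipy.spatial.transform import Rotation as Ro
def save(n,f): p,d=bot.read_camera(n); cv2.imwrite('pics/'+f,p[:,:,::-1]); np.savez('pics/'+f[:-4]+'.npz',p=p,d=d); return p,d
def pose():
    s=bot.get_state(); q=s['orientation']; return np.array(s['tool_pos']),Ro.from_quat([q[1],q[2],q[3],q[0]]).as_matrix()
def cam(n,ps=None):
    c=bot.calibration(n)
    if n=='wrist':
        T=np.array(c['tool_from_camera']); p,R=ps; Rc=R@T[:3,:3]; return c,Rc,p+R@T[:3,3]
    R=np.array(c['R']); return c,R.T,-R.T@np.array(c['t'])
def slopes(c,uv):
    uv=np.atleast_2d(np.array(uv,float)); K=np.array([[c['fx'],0,c['cx']],[0,c['fy'],c['cy']],[0,0,1.]])
    return cv2.undistortPoints(uv.reshape(-1,1,2),K,np.array([c['k1'],0,0,0.])).reshape(-1,2)
def onz(n,uv,z,ps=None):
    c,R,o=cam(n,ps); s=slopes(c,uv); r=np.c_[s,np.ones(len(s))]@R.T
    z=np.broadcast_to(z,len(s)); return o+r*((z-o[2])/r[:,2])[:,None]
def deproj(n,d,ps=None):
    v,u=np.mgrid[:384,:512]; c,R,o=cam(n,ps); s=slopes(c,np.c_[u.ravel(),v.ravel()])
    return (o+(np.c_[s,np.ones(len(s))]*d.reshape(-1,1))@R.T).reshape(384,512,3)
def tomv(dw,R): return (R.T@np.asarray(dw))*1000
E
python3 - <<'E'
from h import *
p,d=save('scene','s1.png'); p2,d2=save('side','s2.png')
for n in('scene','side'):
  c=bot.calibration(n);print(c['fx'],c['k1'],cam(n)[2].round(3))
print(pose())
print(bot.calibration('wrist')['tool_from_camera'])
cv2.imwrite('pics/a.png',np.vstack([p,p2])[:,:,::-1])
E
```

```text
377.60752393891346 -0.007203700205030592 [ 1.147 -0.079  0.919]
376.960116194657 -0.11638859465858761 [0.361 0.748 0.812]
(array([ 0.2777743 , -0.55955085,  0.24177435]), array([[ 8.95693694e-01,  4.44671266e-01, -5.20725954e-04],
       [ 4.44671566e-01, -8.95693247e-01,  8.97970709e-04],
       [-6.71089484e-05, -1.03585873e-03, -9.99999461e-01]]))
[[ 5.21439849e-04 -9.61752414e-01 -2.73919736e-01  7.06699407e-02]
 [ 9.99999663e-01  3.27802209e-04  7.52684384e-04 -1.24209085e-04]
 [-6.34104529e-04 -2.73920037e-01  9.61752261e-01 -1.33050147e-01]
 [ 0.00000000e+00  0.00000000e+00  0.00000000e+00  1.00000000e+00]]
```

View pics/s1.png

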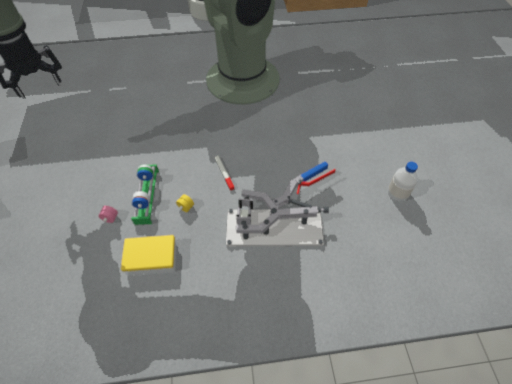

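View pics/s2.png

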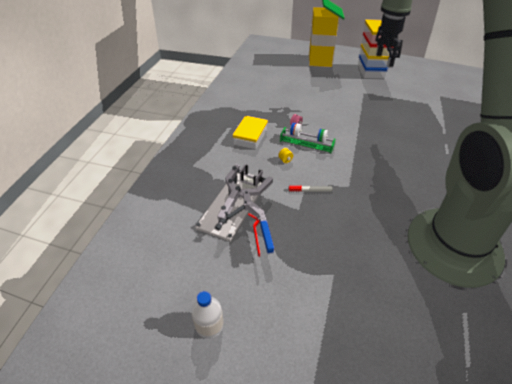

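```bash
python3 - <<'E'
from h import *
p=np.load('pics/s1.npz');P=p['p'];d=p['d'];X=deproj('scene',d)
a=cv2.resize(P[155:230,95:205],None,fx=3.6,fy=3.6,interpolation=3);b=cv2.resize(P[150:255,215:345],None,fx=5,fy=5,interpolation=3)
a=cv2.resize(a,(396,270)); b=cv2.resize(b,(400,323));h=np.zeros((325,800,3),np.uint8);h[:270,:396]=a;h[:323,400:]=b
cv2.imwrite('pics/c1.png',h[:,:,::-1])
hsv=cv2.cvtColor(P,cv2.COLOR_RGB2HSV)
def m(lo,hi,box):
    k=cv2.inRange(hsv,lo,hi); z=np.zeros_like(k);x0,y0,x1,y1=box;z[y0:y1,x0:x1]=k[y0:y1,x0:x1];return z
def rep(n,k,z):
    v,u=np.nonzero(k); 
    if len(u)<3: print(n,'none');return
    (c,(w,h),ang)=cv2.minAreaRect(np.c_[u,v].astype(np.float32)); bx=cv2.boxPoints((c,(w,h),ang))
    print(n,len(u),np.round(c,1),'z',np.round(np.median(X[v,u],0),3),'ctr',onz('scene',c,z).round(4),'box',onz('scene',bx,z)[:,:2].round(3).tolist())
rep('blue handle',m((100,120,60),(125,255,255),(290,155,345,200)),.068)
r=m((0,140,80),(8,255,255),(290,155,345,205))|m((172,140,80),(180,255,255),(290,155,345,205));rep('red lever',r,.064)
rep('green rack',m((55,120,40),(80,255,255),(120,155,170,230)),.03)
rep('orange',m((8,120,120),(20,255,255),(120,155,170,230)),.06)
rep('blue in rack',m((100,120,40),(125,255,255),(120,155,170,230)),.06)
rep('yellow',m((22,120,120),(35,255,255),(170,190,200,215)),.03)
# plate
k=((abs(X[:,:,2]-.012)<.004)).astype(np.uint8)*255; z=np.zeros_like(k);z[195:255,215:345]=k[195:255,215:345];
k=cv2.morphologyEx(cv2.inRange(hsv,(0,0,150),(180,40,255))&z,cv2.MORPH_OPEN,np.ones((3,3)));rep('plate',k,.012)
E
```

```text
blue handle 197 [314.7 170.4] z [0.507 0.158 0.067] ctr [[0.5087 0.1578 0.068 ]] box [[0.517, 0.116], [0.476, 0.195], [0.501, 0.2], [0.54, 0.122]]
red lever 113 [313.9 178.8] z [0.54  0.147 0.062] ctr [[0.5349 0.1504 0.064 ]] box [[0.554, 0.088], [0.491, 0.21], [0.516, 0.215], [0.576, 0.094]]
green rack 326 [144.6 193.9] z [ 0.539 -0.332  0.007] ctr [[ 0.4994 -0.3308  0.03  ]] box [[0.59, -0.362], [0.382, -0.352], [0.399, -0.296], [0.604, -0.311]]
orange none
blue in rack 216 [142.2 188.8] z [ 0.54  -0.329  0.061] ctr [[ 0.5028 -0.3295  0.06  ]] box [[0.557, -0.355], [0.43, -0.345], [0.445, -0.303], [0.57, -0.315]]
yellow 179 [184.9 202.6] z [ 0.548 -0.215  0.038] ctr [[ 0.5443 -0.2171  0.03  ]] box [[0.543, -0.245], [0.51, -0.219], [0.545, -0.19], [0.577, -0.215]]
plate 1618 [274. 227.] z [0.669 0.049 0.012] ctr [[0.645  0.0211 0.012 ]] box [[0.573, -0.105], [0.609, 0.164], [0.713, 0.14], [0.679, -0.114]]
```

View pics/c1.png

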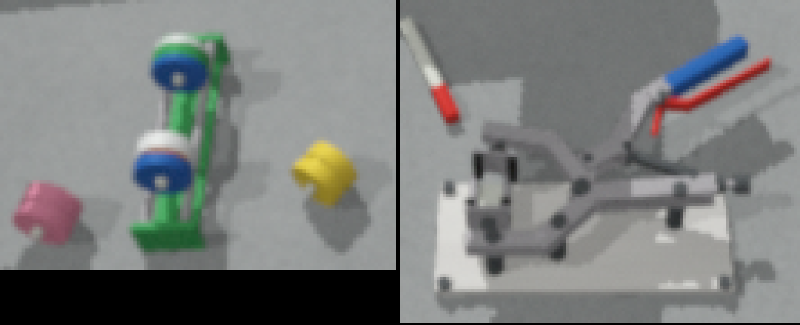

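The open cassette (orange line) is the lower one in the picture, at about (140,198) in the scene view, with its blue half toward +x. The sealed one is at (145,173). The clamp jaws are at about (246,213), the blue handle at (315,170) and the red lever at (318,178). I'll look from above the rack next.

```bash
python3 -m creep '[{"translation":[310,-103,0],"dr":[0,0,0.44],"jaw":0},{"translation":[310,-103,0],"dr":[0,0,0.44],"jaw":0},{"translation":[310,-103,0],"dr":[0,0,0.44],"jaw":0},{"translation":[310,-103,0],"dr":[0,0,0.44],"jaw":0},{"translation":[310,-103,0],"dr":[0,0,0.44],"jaw":0},{"translation":[310,-103,0],"dr":[0,0,0.44],"jaw":0},{"translation":[310,-103,0],"dr":[0,0,0.44],"jaw":0},{"translation":[310,-103,0],"dr":[0,0,0.44],"jaw":0},{"translation":[310,-103,0],"dr":[0,0,0.44],"jaw":0},{"translation":[310,-103,0],"dr":[0,0,0.44],"jaw":0},{"translation":[310,-103,0],"dr":[0,0,0.44],"jaw":0},{"translation":[310,-103,0],"dr":[0,0,0.44],"jaw":0}]' 40
cat > rk.py <<'E'
from h import *
import sys
ps=pose();p,d=save('wrist',sys.argv[1]);X=deproj('wrist',d,ps);print(ps[0].round(4))
np.savez('pics/ps_'+sys.argv[1]+'.npz',p=ps[0],R=ps[1])
hsv=cv2.cvtColor(p,cv2.COLOR_RGB2HSV)
def rep(n,lo,hi,zmin,zt):
    k=cv2.inRange(hsv,lo,hi)&((X[:,:,2]>zmin)*255).astype(np.uint8);k=cv2.morphologyEx(k,cv2.MORPH_OPEN,np.ones((2,2)))
    nn,l,st,ce=cv2.connectedComponentsWithStats(k)
    for i in range(1,nn):
        if st[i,4]<30: continue
        v,u=np.nonzero(l==i);(c,(w,h),a)=cv2.minAreaRect(np.c_[u,v].astype(np.float32))
        print(n,st[i].tolist(),'med',np.median(X[v,u],0).round(4),'ctr',onz('wrist',c,zt,ps)[0].round(4),'wh',np.round((w,h),1),round(a,1),'xr',np.percentile(X[v,u,0],[2,98]).round(4),'yr',np.percentile(X[v,u,1],[2,98]).round(4))
rep('orange',(8,130,110),(20,255,255),.04,.07)
rep('blue',(100,120,40),(125,255,255),.04,.06)
rep('green',(50,100,40),(85,255,255),.0,.03)
# axis from points above z=.064 : drum ridge
E
python3 rk.py w1.png
```

```text
t: 1.1
tool_pos: [0.5088, -0.3308, 0.2422]
orientation: [0.0, 1.0, 0.01, -0.0]
ft_force: [0.1, 0.6, 0.5]
width: 0.998
grasp_force: 0.0
[ 0.5088 -0.3308  0.2422]
orange [247, 145, 33, 6, 86] med [ 0.5346 -0.338   0.0691] ctr [ 0.5348 -0.3364  0.07  ] wh [32.3  3.2] 5.7 xr [0.5322 0.5366] yr [-0.3541 -0.3202]
blue [245, 131, 39, 16, 484] med [ 0.5441 -0.337   0.0701] ctr [ 0.5431 -0.3376  0.06  ] wh [38.9 13.6] 7.6 xr [0.5358 0.5508] yr [-0.3604 -0.3182]
blue [237, 211, 36, 18, 469] med [ 0.4516 -0.3295  0.0661] ctr [ 0.4491 -0.3292  0.06  ] wh [35.4 16.1] 5.2 xr [0.4439 0.4544] yr [-0.3485 -0.3101]
green [246, 99, 44, 34, 704] med [ 0.5717 -0.3408  0.0066] ctr [ 0.566 -0.34   0.03 ] wh [43.7 30.6] 7.1 xr [0.5493 0.5831] yr [-0.3631 -0.3192]
green [247, 164, 23, 48, 782] med [ 0.4737 -0.3331  0.0055] ctr [ 0.4805 -0.3329  0.03  ] wh [17.6 46.4] 6.8 xr [0.4444 0.5043] yr [-0.3443 -0.3211]
green [237, 223, 36, 15, 314] med [ 0.4388 -0.3286  0.0711] ctr [ 0.4213 -0.3286  0.03  ] wh [35.7 12.5] 6.7 xr [0.4135 0.4454] yr [-0.3524 -0.3089]
green [233, 238, 37, 16, 250] med [ 0.399  -0.3251  0.0346] ctr [ 0.4007 -0.3255  0.03  ] wh [36.5 12.1] 5.7 xr [0.3752 0.4052] yr [-0.35  -0.302]
```

View pics/w1.png

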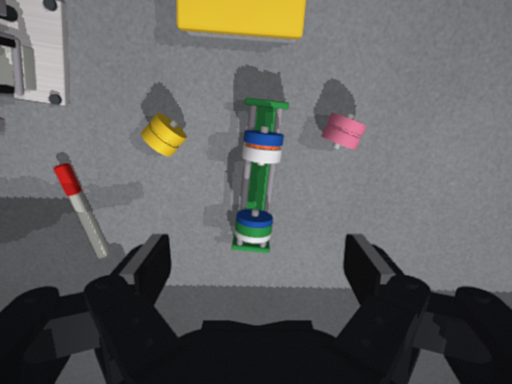

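Wrist view: the open cassette is at (263,145), the sealed one at (254,225), and the rack is tilted about 5°. I'll descend on the open one.

```bash
python3 -m creep '[{"translation":[25.6,6.7,20],"dr":[0,0,0.11],"jaw":0},{"translation":[25.6,6.7,50],"dr":[0,0,0.11],"jaw":0},{"translation":[25.6,6.7,85],"dr":[0,0,0.11],"jaw":0},{"translation":[25.6,6.7,115],"dr":[0,0,0.11],"jaw":0},{"translation":[25.6,6.7,140],"dr":[0,0,0.11],"jaw":0},{"translation":[25.6,6.7,158],"dr":[0,0,0.11],"jaw":0},{"translation":[25.6,6.7,172],"dr":[0,0,0.11],"jaw":0},{"translation":[25.6,6.7,184],"dr":[0,0,0.11],"jaw":0},{"translation":[25.6,6.7,193],"dr":[0,0,0.11],"jaw":0},{"translation":[25.6,6.7,198],"dr":[0,0,0.11],"jaw":0},{"translation":[25.6,6.7,200],"dr":[0,0,0.11],"jaw":0},{"translation":[25.6,6.7,200],"dr":[0,0,0.11],"jaw":0}]' 30
python3 - <<'E'
from h import *
ps=pose();p,d=save('wrist','w2.png');print(ps[0].round(4),ps[1].round(3).tolist())
h=cv2.cvtColor(p,cv2.COLOR_RGB2HSV);k=cv2.inRange(h,(8,130,110),(20,255,255));k[:150]=0
v,u=np.nonzero(k);
if len(u):
  o=onz('wrist',[u.mean(),np.median(v)],.07,ps)[0];print(len(u),o.round(4),u.min(),u.max(),v.min(),v.max(),tomv(o-ps[0],ps[1]).round(1))
  o=onz('wrist',[[u.min(),np.median(v)],[u.max(),np.median(v)]],.065,ps);print(o.round(4))
E
```

```text
t: 2.15
tool_pos: [0.5356, -0.3361, 0.0425]
orientation: [0.0, 0.999, -0.045, 0.0]
ft_force: [0.3, -0.2, 0.5]
width: 1.003
grasp_force: 0.0
[ 0.5356 -0.3361  0.0425] [[0.996, -0.089, 0.0], [-0.089, -0.996, -0.0], [0.0, 0.0, -1.0]]
319 [ 0.5354 -0.336   0.07  ] 221 295 272 285 [ -0.2   0.  -27.5]
[[ 0.5335 -0.3196  0.065 ]
 [ 0.5307 -0.3516  0.065 ]]
```

```bash
python3 -m creep '[{"translation":[0,0,0],"dr":[0,0,0],"jaw":1},{"translation":[0,0,0],"dr":[0,0,0],"jaw":1},{"translation":[0,0,0],"dr":[0,0,0],"jaw":1},{"translation":[0,0,0],"dr":[0,0,0],"jaw":1},{"translation":[0,0,0],"dr":[0,0,0],"jaw":1},{"translation":[0,0,0],"dr":[0,0,0],"jaw":1},{"translation":[0,0,0],"dr":[0,0,0],"jaw":1},{"translation":[0,0,0],"dr":[0,0,0],"jaw":1}]' 30
```

```text
t: 2.87
tool_pos: [0.5358, -0.3367, 0.043]
orientation: [0.001, 0.999, -0.045, 0.001]
ft_force: [-0.3, -2.9, 4.9]
width: 0.503
grasp_force: 30.0
```

```bash
python3 -m creep '[{"translation":[0,0,-10],"dr":[0,0,0],"jaw":1},{"translation":[0,0,-30],"dr":[0,0,0],"jaw":1},{"translation":[0,0,-60],"dr":[0,0,0],"jaw":1},{"translation":[0,0,-90],"dr":[0,0,0],"jaw":1},{"translation":[0,0,-125],"dr":[0,0,0],"jaw":1},{"translation":[0,0,-160],"dr":[0,0,0],"jaw":1},{"translation":[0,0,-190],"dr":[0,0,0],"jaw":1},{"translation":[0,0,-200],"dr":[0,0,0],"jaw":1}]'
python3 - <<'E'
from h import *
t=onz('scene',[[244.9,211.8]],.05)[0];ps=pose();print(t.round(3),ps[0],tomv(t-ps[0],ps[1]).round(1))
E
```

```text
t: 3.53
tool_pos: [0.5366, -0.3365, 0.2479]
orientation: [0.001, 0.999, -0.045, 0.003]
ft_force: [-0.4, -0.8, 0.0]
width: 0.505
grasp_force: 30.7
[ 0.609 -0.054  0.05 ] [ 0.53657796 -0.33653389  0.24787824] [  46.  -288.3  197.5]
```

```bash
python3 -m creep '[{"translation":[2,-20,0],"dr":[0,0,0],"jaw":1},{"translation":[3,-55,0],"dr":[0,0,0],"jaw":1},{"translation":[5,-95,0],"dr":[0,0,0],"jaw":1},{"translation":[8,-135,0],"dr":[0,0,0],"jaw":1},{"translation":[10,-175,0],"dr":[0,0,0],"jaw":1},{"translation":[12,-215,0],"dr":[0,0,0],"jaw":1},{"translation":[14,-255,0],"dr":[0,0,0],"jaw":1},{"translation":[15,-290,0],"dr":[0,0,0],"jaw":1},{"translation":[15,-320,0],"dr":[0,0,0],"jaw":1},{"translation":[15,-334,0],"dr":[0,0,0],"jaw":1},{"translation":[15,-334,0],"dr":[0,0,0],"jaw":1}]'
python3 - <<'E'
from h import *
ps=pose();p,d=save('wrist','w3.png');np.savez('pics/ps3.npz',p=ps[0],R=ps[1]);print(ps[0].round(4))
E
```

```text
t: 4.45
tool_pos: [0.5801, -0.0002, 0.2425]
orientation: [-0.001, 0.999, -0.042, -0.0]
ft_force: [0.3, 0.4, -0.7]
width: 0.51
grasp_force: 30.7
[ 5.801e-01 -2.000e-04  2.425e-01]
```

View pics/w3.png

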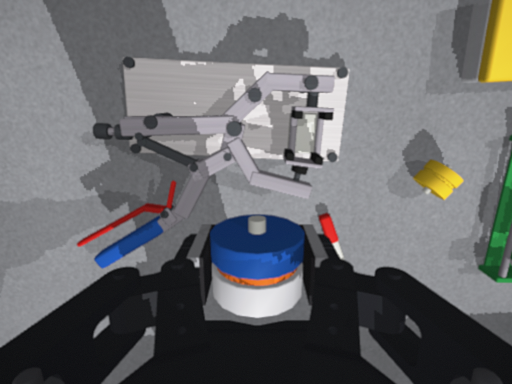

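```bash
python3 - <<'E'
from h import *
f=np.load('pics/w3.npz');p,d=f['p'],f['d'];z=np.load('pics/ps3.npz');ps=(z['p'],z['R']);X=deproj('wrist',d,ps)
a=cv2.resize(p[60:200,260:360],None,fx=4,fy=4,interpolation=3)
b=cv2.resize(p[170:275,70:190],None,fx=3.3,fy=3.3,interpolation=3);h=np.zeros((560,800,3),np.uint8);h[:560,:400]=a;h[:b.shape[0],402:402+b.shape[1]]=b
cv2.imwrite('pics/c3.png',h[:,:,::-1])
np.set_printoptions(linewidth=200)
print('z map mm'); print((X[88:190:4,280:340:4,2]*1000).round().astype(int))
hsv=cv2.cvtColor(p,cv2.COLOR_RGB2HSV)
for n,k,zt in(('blue',cv2.inRange(hsv,(100,120,40),(125,255,255)),.068),('red',cv2.inRange(hsv,(0,140,60),(8,255,255))|cv2.inRange(hsv,(172,140,60),(180,255,255)),.064)):
    k[:,195:]=0;v,u=np.nonzero(k);r=cv2.minAreaRect(np.c_[u,v].astype(np.float32));print(n,np.round(r[0],1),'z',np.percentile(X[v,u,2],[10,50,90]).round(3));print(onz('wrist',cv2.boxPoints(r),zt,ps).round(4))
for uv in ((129,62),(342,72),(332,157)): print('bolt',onz('wrist',uv,.014,ps).round(4))
E
```

```text
z map mm
[[ 67  68  66  67  68  68  67  74  74  68  67  66  67  69  14]
 [ 13  15  15  13  14  22  40  61  64  63  58  62  66  14  14]
 [ 13  13  13  13  14  14  13  61  63  61  14  13  15  13  16]
 [ 14  13  14  12  14  13  13  61  63  63  14  13  12  15  13]
 [ 14  13  14  13  14  14  16  63  64  62  12  13  14  12  13]
 [ 13  15  13  56  76  77  76  76  76  75  76  74  76  75  14]
 [ 12  13  14  58  75  75  12  13  14  14  52  72  76  75  14]
 [ 14  12  13  59  76  75  32  34  33  32  53  75  76  76  13]
 [ 13  13  13  40  40  32  33  32  32  37  38  14  13  15  13]
 [ 13  14  14  39  39  32  32  34  33  39  41  15  13  14  13]
 [ 14  14  17  40  31 375  32  32  32  40  41  12  13  14  13]
 [ 14  14  22  40  32  33  33  32  30  38  41  14  12  12  15]
 [ 14  14  23  39  32  31  32  33  32  39  40  14  13  14  14]
 [ 12  13  27  39  32  33  33  33  33  39  41  14  12  13  14]
 [ 15  14  37  40  33  32  35  33  33  40  38  13  15  15  13]
 [ 14  44  38  40  34  33  31  32  33  38  38  13  13  14  12]
 [ 13  53  74  69  31  32  30  32  48  39  12  13  14  17  14]
 [ 13  58  75  75  1
[... 218 characters left out ...]
   1   1   2]
 [  1   2   2   1  66  66  64   1   1   0   1   1   2   1   1]
 [ 57  52   2   2  61   2   0   1   2   2   0   1   0   1   1]
 [ 67  66  65  62  60  50   1   2   2   2   1   1   0   2   1]
 [ 65  67  66  67  68  67  65  63   2   1   3   1  -1   2   1]
 [ 66  66  66  67  66  66  66  67   1   2   2   1   0   1   1]]
blue [129.6 242.4] z [0.066 0.069 0.07 ]
[[0.4957 0.2008 0.068 ]
 [0.5389 0.1152 0.068 ]
 [0.5211 0.1086 0.068 ]
 [0.4767 0.1952 0.068 ]]
red [131.  220.6] z [0.059 0.064 0.066]
[[0.5111 0.2177 0.064 ]
 [0.5774 0.093  0.064 ]
 [0.5555 0.0833 0.064 ]
 [0.4867 0.2098 0.064 ]]
bolt [[0.7077 0.1366 0.014 ]]
bolt [[ 0.677  -0.1062  0.014 ]]
bolt [[ 0.5785 -0.0938  0.014 ]]
```

View pics/c3.png

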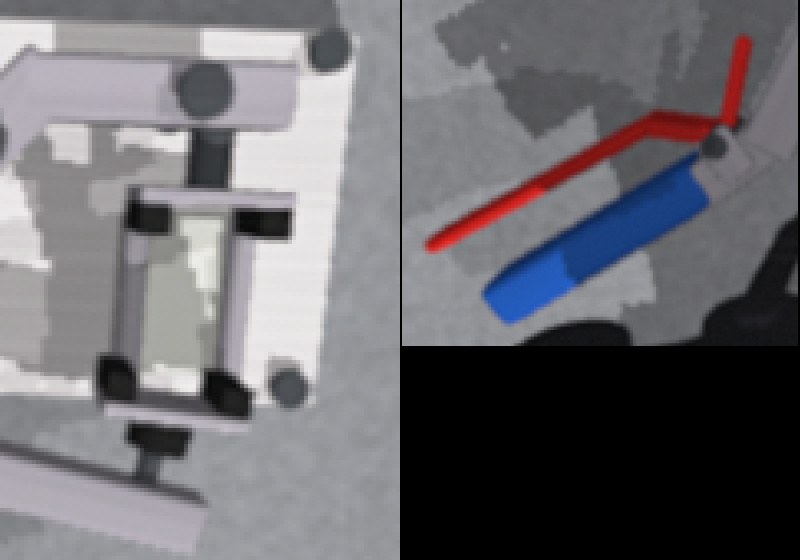

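```bash
python3 - <<'E'
from h import *
f=np.load('pics/w3.npz');p,d=f['p'],f['d'];z=np.load('pics/ps3.npz');ps=(z['p'],z['R']);X=deproj('wrist',d,ps)
yaw=-.1255;ex=np.array([np.cos(yaw),np.sin(yaw),0]);ey=np.array([-ex[1],ex[0],0]);O=np.array([.61,-.05,0])
v,u=np.mgrid[100:175,278:345];Y=X[100:175,278:345];L=np.stack([(Y-O)@ex,(Y-O)@ey,Y[...,2]],-1)*1000
gray=p[100:175,278:345].astype(int).sum(-1)
m=(L[...,2]>69)
for n,s in(('fixed',u*0+(v<130)),('moving',(v>=130))):
  for c,t in (('L',u<306),('R',u>=306)):
    q=L[m&(s>0)&t&(gray<150)];print(n,c,len(q),'x',np.percentile(q[:,0],[1,10,50,90,99]).round(1),'y',np.percentile(q[:,1],[1,10,50,90,99]).round(1))
q=L[(abs(L[...,2]-40)<3)&(v>122)&(v<145)]
for s in(q[q[:,1]>0],q[q[:,1]<=0]):print('rail',len(s),'y',np.percentile(s[:,1],[2,50,98]).round(1))
# edges via rays at z=.075
cr=np.array([[130,236],[168,236],[240,239],[292,239],[100,362],[134,362],[206,374],[248,376]])/4+[260,60]
W=onz('wrist',cr,.075,ps);print(np.c_[(W-O)@ex,(W-O)@ey].round(4)*1000)
# held cassette in the tool frame
h=cv2.cvtColor(p,cv2.COLOR_RGB2HSV);k=cv2.inRange(h,(8,130,110),(20,255,255));k[:250]=0;k[300:]=0;vv,uu=np.nonzero(k);P=X[vv,uu];print('band',len(P),tomv(np.median(P,0)-ps[0],ps[1]).round(1))
vv,uu=np.mgrid[215:310,205:305];P=(X[215:310,205:305]-ps[0])@ps[1]*1000;P=P[(P[...,2]<5)&(P[...,2]>-60)];print('drum x',np.percentile(P[:,0],[1,50,99]).round(1),'top z',np.percentile(P[:,2],[1,3,10]).round(1),'y',np.percentile(P[:,1],[3,97]))
print(O,ps[1].round(4))
E
```

```text
fixed L 51 x [23.3 23.5 26.2 28.3 29.1] y [ 4.6  5.1  8.7 11.7 12.1]
fixed R 52 x [23.4 23.6 25.7 28.4 28.6] y [-25.4 -24.9 -21.3 -18.4 -18.1]
moving L 60 x [-19.6 -19.3 -16.1 -13.1 -12.5] y [ 9.4 10.3 13.5 16.5 16.9]
moving R 59 x [-22.5 -21.9 -19.  -15.9   5.5] y [-20.2 -19.2 -16.1 -13.5  13. ]
rail 149 y [ 3.9  7.8 11.4]
rail 146 y [-25.7 -21.6 -18.4]
[[ 21.2  12.9]
 [ 21.6   3.4]
 [ 21.6 -14.7]
 [ 22.1 -27.8]
 [-10.8  18.3]
 [-10.4   9.5]
 [-12.8  -9.4]
 [-12.9 -20.4]]
band 330 [ -0.8  -0.1 -26.4]
drum x [-14.2   7.3  19.8] top z [-30.7 -30.3 -29.6] y [-22.21794557  19.02812689]
[ 0.61 -0.05  0.  ] [[ 9.965e-01 -8.400e-02 -2.000e-04]
 [-8.400e-02 -9.965e-01  1.600e-03]
 [-4.000e-04 -1.500e-03 -1.000e+00]]
```

Wrist view: the fixed forked pad is at (313,112), the moving pad at (304,157), and the cradle rails run between them. The blue handle is at (130,242) and the red lever at (131,221). Clamp yaw is about −7.2° and the seat is near (0.6137, −0.0573). I'll approach 45 mm above it and check.

```bash
python3 -m creep '[{"translation":[20,25,0],"dr":[0,0,0.041],"jaw":1},{"translation":[35,45,10],"dr":[0,0,0.041],"jaw":1},{"translation":[39.2,54.4,40],"dr":[0,0,0.041],"jaw":1},{"translation":[39.2,54.4,75],"dr":[0,0,0.041],"jaw":1},{"translation":[39.2,54.4,110],"dr":[0,0,0.041],"jaw":1},{"translation":[39.2,54.4,135],"dr":[0,0,0.041],"jaw":1},{"translation":[39.2,54.4,148],"dr":[0,0,0.041],"jaw":1},{"translation":[39.2,54.4,150],"dr":[0,0,0.041],"jaw":1},{"translation":[39.2,54.4,150],"dr":[0,0,0.041],"jaw":1}]'
python3 - <<'E'
from h import *
ps=pose();p,d=save('wrist','w4.png');X=deproj('wrist',d,ps);print(ps[0].round(4),ps[1].round(4).tolist())
yaw=-.1255;ex=np.array([np.cos(yaw),np.sin(yaw),0]);ey=np.array([-ex[1],ex[0],0]);O=np.array([.6137,-.0573,0])
print('want TCP', 'err local mm',((ps[0]-O)@ex*1000).round(1),((ps[0]-O)@ey*1000).round(1))
L=np.stack([(X-O)@ex,(X-O)@ey,X[...,2]],-1)*1000;g=p.astype(int).sum(-1)
m=(abs(L[...,2]-74)<4)&(g<150)&(abs(L[...,0])<26)&(abs(L[...,1])<30)
for n,k in(('fix L',(L[...,0]>10)&(L[...,1]>0)),('fix R',(L[...,0]>10)&(L[...,1]<0)),('mov',(L[...,0]<-10))):
    q=L[m&k]; print(n,len(q), np.percentile(q[:,0],[2,98]).round(1) if len(q) else '',np.percentile(q[:,1],[2,98]).round(1) if len(q) else '')
h=cv2.cvtColor(p,cv2.COLOR_RGB2HSV);k=cv2.inRange(h,(8,130,110),(20,255,255));k[:240]=0;k[310:]=0;vv,uu=np.nonzero(k);P=X[vv,uu];print('band',len(P),tomv(np.median(P,0)-ps[0],ps[1]).round(1))
E
```

```text
t: 5.25
tool_pos: [0.6144, -0.0629, 0.0926]
orientation: [0.0, 0.998, -0.065, -0.0]
ft_force: [0.0, 0.0, 0.3]
width: 0.502
grasp_force: 30.8
[ 0.6144 -0.0629  0.0926] [[0.9914, -0.1306, -0.0003], [-0.1306, -0.9914, -0.0002], [-0.0003, 0.0003, -1.0]]
want TCP err local mm 1.4 -5.4
fix L 188 [18.2 25.1] [10.2 17.7]
fix R 171 [18.3 25. ] [-19.4 -12.1]
mov 0  
band 323 [ -0.8  -0.1 -26.5]
```

View pics/w4.png

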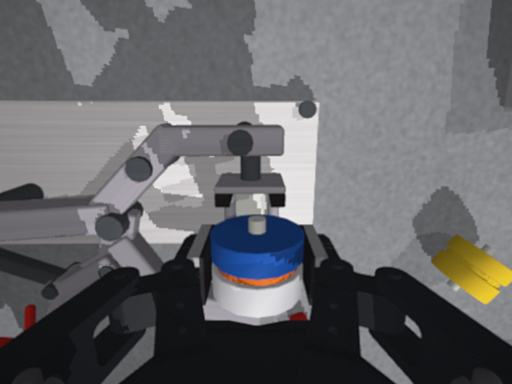

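The cassette is about 5 mm off in y (drum at (257,250), fixed fork centred at (250,190)). I'll correct that first.

```bash
python3 -m creep '[{"translation":[-0.5,-5,0],"dr":[0,0,0],"jaw":1},{"translation":[-0.5,-5,0],"dr":[0,0,0],"jaw":1},{"translation":[-0.5,-5,5],"dr":[0,0,0],"jaw":1},{"translation":[-0.5,-5,15],"dr":[0,0,0],"jaw":1},{"translation":[-0.5,-5,20],"dr":[0,0,0],"jaw":1},{"translation":[-0.5,-5,20],"dr":[0,0,0],"jaw":1},{"translation":[-0.5,-5,20],"dr":[0,0,0],"jaw":1}]'
python3 - <<'E'
from h import *
ps=pose();p,d=save('wrist','w5.png');X=deproj('wrist',d,ps)
yaw=-.1255;ex=np.array([np.cos(yaw),np.sin(yaw),0]);ey=np.array([-ex[1],ex[0],0]);O=np.array([.6137,-.0573,0])
print(ps[0].round(4),'local mm',((ps[0]-O)@ex*1000).round(1),((ps[0]-O)@ey*1000).round(1))
L=np.stack([(X-O)@ex,(X-O)@ey,X[...,2]],-1)*1000;g=p.astype(int).sum(-1)
m=(abs(L[...,2]-74)<4)&(g<150)&(abs(L[...,0])<26)&(abs(L[...,1])<30)
for n,k in(('fix L',(L[...,0]>10)&(L[...,1]>0)),('fix R',(L[...,0]>10)&(L[...,1]<0))):
    q=L[m&k]; print(n,len(q), np.percentile(q[:,0],[2,98]).round(1),np.percentile(q[:,1],[2,98]).round(1))
E
```

```text
t: 5.88
tool_pos: [0.6142, -0.0573, 0.0717]
orientation: [0.0, 0.998, -0.065, -0.001]
ft_force: [0.2, -0.2, 0.0]
width: 0.501
grasp_force: 30.8
[ 0.6142 -0.0573  0.0717] local mm 0.5 0.1
fix L 440 [12.7 24.7] [ 6.3 23. ]
fix R 452 [12.7 25. ] [-21.5  -4.7]
```

```bash
python3 -m creep '[{"translation":[0.3,0.3,4],"dr":[0,0,0],"jaw":1},{"translation":[0.3,0.3,9],"dr":[0,0,0],"jaw":1},{"translation":[0.3,0.3,14],"dr":[0,0,0],"jaw":1},{"translation":[0.3,0.3,18],"dr":[0,0,0],"jaw":1},{"translation":[0.3,0.3,21],"dr":[0,0,0],"jaw":1},{"translation":[0.3,0.3,23],"dr":[0,0,0],"jaw":1},{"translation":[0.3,0.3,23],"dr":[0,0,0],"jaw":1},{"translation":[0.3,0.3,23],"dr":[0,0,0],"jaw":1}]'
```

```text
t: 6.6
tool_pos: [0.615, -0.0579, 0.0495]
orientation: [0.0, 0.998, -0.065, 0.0]
ft_force: [-0.6, -1.0, 4.4]
width: 0.502
grasp_force: 31.5
```

Contact is 4 N up, so it is seated. I'll release with a small opening and then rise.

```bash
python3 -m creep '[{"translation":[0,0,0],"dr":[0,0,0],"jaw":0.46},{"translation":[0,0,0],"dr":[0,0,0],"jaw":0.43},{"translation":[0,0,0],"dr":[0,0,0],"jaw":0.38},{"translation":[0,0,0],"dr":[0,0,0],"jaw":0.38},{"translation":[0,0,0],"dr":[0,0,0],"jaw":0.38},{"translation":[0,0,-5],"dr":[0,0,0],"jaw":0.38},{"translation":[0,0,-15],"dr":[0,0,0],"jaw":0.38},{"translation":[0,0,-35],"dr":[0,0,0],"jaw":0.38},{"translation":[0,0,-65],"dr":[0,0,0],"jaw":0.38},{"translation":[0,0,-100],"dr":[0,0,0],"jaw":0.38},{"translation":[0,0,-135],"dr":[0,0,0],"jaw":0.38},{"translation":[0,0,-160],"dr":[0,0,0],"jaw":0.38}]'
cat > seat.py <<'E'
from h import *
import sys
yaw=-.1255;ex=np.array([np.cos(yaw),np.sin(yaw),0]);ey=np.array([-ex[1],ex[0],0]);O=np.array([.6137,-.0573,0])
def loc(X): return np.stack([(X-O)@ex,(X-O)@ey,X[...,2]],-1)*1000
def look(fn,n='wrist'):
    ps=pose();p,d=save(n,fn);np.savez('pics/ps_'+fn[:-4]+'.npz',p=ps[0],R=ps[1]);X=deproj(n,d,ps);L=loc(X)
    h=cv2.cvtColor(p,cv2.COLOR_RGB2HSV);print('tcp',ps[0].round(4),'loc',loc(ps[0]).round(1))
    red=cv2.inRange(h,(0,140,60),(8,255,255))|cv2.inRange(h,(172,140,60),(180,255,255))
    for nm,k,box in(('orange',cv2.inRange(h,(8,130,110),(20,255,255)),(30,30)),('blue half',cv2.inRange(h,(100,120,40),(125,255,255)),(35,30)),('white half',cv2.inRange(h,(0,0,150),(180,50,255)),(35,30)),('handle',cv2.inRange(h,(100,120,40),(125,255,255)),None),('red',red,None)):
        near=(abs(L[...,0])<(box[0] if box else 0))&(abs(L[...,1])<(box[1] if box else 0))&(L[...,2]>48)
        if not box: near=(L[...,1]>60)&(L[...,2]>40)&(L[...,2]<85)
        k=(k>0)&near;q=L[k]
        if len(q)<5: print(nm,len(q));continue
        print(nm,len(q),*[np.percentile(q[:,i],[2,50,98]).round(1) for i in range(3)])
        if not box:
            v,u=np.nonzero(k);r=cv2.minAreaRect(q[:,:2].astype(np.float32));print('  rect local',np.round(r[0],1),np.round(r[1],1),round(r[2],1),cv2.boxPoints(r).round(1).tolist())
    return p,L
if __name__=='__main__': look(sys.argv[1])
E
python3 seat.py w6.png
```

```text
t: 7.6
tool_pos: [0.6153, -0.0577, 0.2135]
orientation: [-0.0, 0.998, -0.065, 0.002]
ft_force: [0.7, 0.3, -0.2]
width: 0.619
grasp_force: 0.0
tcp [ 0.6153 -0.0577  0.2135] loc [ 1.700e+00 -1.000e-01  2.135e+02]
orange 84 [-0.5  0.7  2.1] [-18.   -2.1  16.2] [65.4 74.3 77.8]
blue half 611 [ 4.6 11.7 17.6] [-19.4  -0.7  17.9] [52.8 75.3 79.8]
white half 780 [-30.4  -6.7  28.3] [-20.8  -0.8  28.9] [ 60.7  75.8 245. ]
handle 4
red 777 [-135.   -92.9  -60.5] [146.  183.6 254.1] [53.9 63.8 66.1]
  rect local [-105.8  195.2] [ 25.  137.8] 34.8 [[-155.39999389648438, 244.60000610351562], [-76.69999694824219, 131.5], [-56.20000076293945, 145.8000030517578], [-134.89999389648438, 258.8999938964844]]
```

The cassette is lying in the cradle at local (0.7, −0.8) mm, released. Next I'll go outside the blue handle with the fingers shut and the tool x axis along the handle's normal.

```bash
python3 -m creep '[{"translation":[-20,-23,0],"dr":[0,0,-0.1],"jaw":1},{"translation":[-45,-50,0],"dr":[0,0,-0.2],"jaw":1},{"translation":[-70,-77,0],"dr":[0,0,-0.3],"jaw":1},{"translation":[-95,-104,0],"dr":[0,0,-0.4],"jaw":1},{"translation":[-120,-132,0],"dr":[0,0,-0.5],"jaw":1},{"translation":[-145,-160,0],"dr":[0,0,-0.6],"jaw":1},{"translation":[-165,-180,0],"dr":[0,0,-0.604],"jaw":1},{"translation":[-172,-189,0],"dr":[0,0,-0.604],"jaw":1},{"translation":[-172,-189,0],"dr":[0,0,-0.604],"jaw":1},{"translation":[-172,-189,0],"dr":[0,0,-0.604],"jaw":1},{"translation":[-172,-189,0],"dr":[0,0,-0.604],"jaw":1}]'
python3 seat.py w7.png
python3 - <<'E'
from h import *
z=np.load('pics/ps_w7.npz');print(z['R'].round(3).tolist())
f=np.load('pics/w7.npz');X=deproj('wrist',f['d'],(z['p'],z['R']));h=cv2.cvtColor(f['p'],cv2.COLOR_RGB2HSV)
k=(cv2.inRange(h,(100,120,40),(125,255,255))>0)&(X[...,2]>.06)&(X[...,2]<.078)&(X[...,1]>.08)
T=(X[k]-z['p'])@z['R']*1000;r=cv2.minAreaRect(T[:,:2].astype(np.float32));print('handle in tool',k.sum(),cv2.boxPoints(r).round(1).tolist())
E
```

```text
t: 8.57
tool_pos: [0.4696, 0.1512, 0.2096]
orientation: [0.0, 0.972, 0.234, 0.0]
ft_force: [-0.3, -0.8, 1.3]
width: -0.0
grasp_force: 0.0
tcp [0.4696 0.1512 0.2096] loc [-169.1  188.8  209.6]
orange 21 [0.2 1.2 2.4] [17.2 18.6 19.8] [55.4 59.4 64.1]
blue half 81 [ 3.1  6.1 13.7] [18.9 20.4 21.4] [49.4 55.1 62.4]
white half 229 [-31.  -20.   -6.7] [-13.1  13.3  22.4] [52.7 73.  76.7]
handle 1908 [-160.8 -133.3 -106.2] [162.8 199.8 236.6] [59.4 69.1 70.7]
  rect local [-133.7  199.4] [17.7 91.6] 34.4 [[-166.8000030517578, 232.1999969482422], [-115.0999984741211, 156.5], [-100.5, 166.5], [-152.1999969482422, 242.1999969482422]]
red 962 [-137.  -100.   -61.1] [147.5 196.7 256.5] [58.8 64.6 66.6]
  rect local [-106.2  197.4] [ 22.8 138.7] 35.3 [[-155.60000610351562, 247.39999389648438], [-75.4000015258789, 134.1999969482422], [-56.79999923706055, 147.39999389648438], [-137.0, 260.6000061035156]]
[[0.891, 0.455, 0.001], [0.455, -0.891, -0.0], [0.0, 0.001, -1.0]]
handle in tool 1850 [[26.200000762939453, -34.70000076293945], [43.900001525878906, -34.70000076293945], [44.099998474121094, 56.900001525878906], [26.399999618530273, 56.900001525878906]]
```

View pics/w7.png

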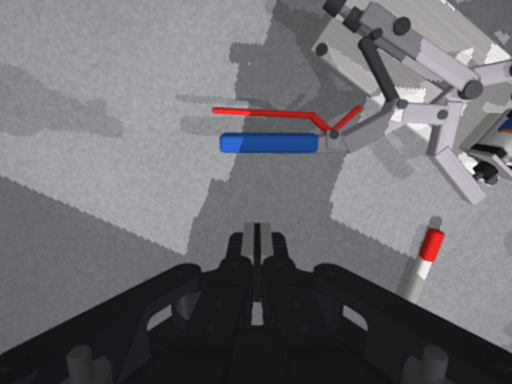

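The handle (blue, (268,143)) is square to the tool, with its outer face 26 mm ahead and the fingers in front of it at (257,230). I'll descend outside it.

```bash
python3 -m creep '[{"translation":[0,0,25],"dr":[0,0,0],"jaw":1},{"translation":[0,0,55],"dr":[0,0,0],"jaw":1},{"translation":[0,0,85],"dr":[0,0,0],"jaw":1},{"translation":[0,0,115],"dr":[0,0,0],"jaw":1},{"translation":[0,0,138],"dr":[0,0,0],"jaw":1},{"translation":[0,0,149],"dr":[0,0,0],"jaw":1},{"translation":[0,0,153],"dr":[0,0,0],"jaw":1},{"translation":[2,0,153],"dr":[0,0,0],"jaw":1},{"translation":[5,0,153],"dr":[0,0,0],"jaw":1},{"translation":[8,0,153],"dr":[0,0,0],"jaw":1},{"translation":[10,0,153],"dr":[0,0,0],"jaw":1}]'
python3 -m creep '[{"translation":[1.5,0,0],"dr":[0,0,0],"jaw":1},{"translation":[3,0,0],"dr":[0,0,0],"jaw":1},{"translation":[4.5,0,0],"dr":[0,0,0],"jaw":1},{"translation":[6,0,0],"dr":[0,0,0],"jaw":1},{"translation":[7.5,0,0],"dr":[0,0,0],"jaw":1},{"translation":[9,0,0],"dr":[0,0,0],"jaw":1},{"translation":[10,0,0],"dr":[0,0,0],"jaw":1},{"translation":[10,0,0],"dr":[0,0,0],"jaw":1}]'
```

```text
t: 9.53
tool_pos: [0.4789, 0.1572, 0.0575]
orientation: [-0.0, 0.972, 0.235, 0.001]
ft_force: [-0.3, -0.4, 0.6]
width: -0.001
grasp_force: 0.0
t: 10.2
tool_pos: [0.4867, 0.1615, 0.0563]
orientation: [-0.0, 0.972, 0.235, -0.0]
ft_force: [-2.3, 1.0, 0.7]
width: 0.0
grasp_force: 1.0
```

```bash
python3 -m creep '[{"translation":[1.5,0,0],"dr":[0,0,0.01],"jaw":1},{"translation":[3,0,0],"dr":[0,0,0.02],"jaw":1},{"translation":[4.5,0.1,0],"dr":[0,0,0.03],"jaw":1},{"translation":[6,0.1,0],"dr":[0,0,0.04],"jaw":1},{"translation":[7.5,0.2,0],"dr":[0,0,0.05],"jaw":1},{"translation":[9,0.3,0],"dr":[0,0,0.06],"jaw":1},{"translation":[10.5,0.3,0],"dr":[0,0,0.07],"jaw":1},{"translation":[12,0.4,0],"dr":[0,0,0.08],"jaw":1},{"translation":[13.5,0.5,0],"dr":[0,0,0.09],"jaw":1},{"translation":[15,0.6,0],"dr":[0,0,0.1],"jaw":1},{"translation":[16.5,0.7,0],"dr":[0,0,0.11],"jaw":1},{"translation":[18,0.8,0],"dr":[0,0,0.12],"jaw":1}]'
cat > hd.py <<'E'
from seat import *
import sys
ps=pose();p,d=save('wrist',sys.argv[1]);X=deproj('wrist',d,ps);h=cv2.cvtColor(p,cv2.COLOR_RGB2HSV)
def m(k,n):
    k=(k>0)&(X[...,2]>.05)&(X[...,2]<.078)&(X[...,1]>.03)
    T=(X[k]-ps[0])@ps[1]*1000
    if len(T)<20: print(n,len(T));return
    r=cv2.minAreaRect(T[:,:2].astype(np.float32));b=cv2.boxPoints(r);e=sorted([(np.linalg.norm(b[1]-b[0]),tuple(b[1]-b[0])),(np.linalg.norm(b[2]-b[1]),tuple(b[2]-b[1]))])[1][1]
    print(n,len(T),'tool box',b.round(1).tolist(),'tilt from tool y',round(float(np.arctan(e[0]/e[1])),3))
m(cv2.inRange(h,(100,120,40),(125,255,255)),'handle')
m(cv2.inRange(h,(0,140,60),(8,255,255))|cv2.inRange(h,(172,140,60),(180,255,255)),'red')
L=loc(X);k=(cv2.inRange(h,(8,130,110),(20,255,255))>0)&(abs(L[...,0])<35)&(abs(L[...,1])<30)&(L[...,2]>45);print('band px',k.sum(),'tool yaw',np.arctan2(ps[1][1,0],ps[1][0,0]).round(3),'tcp loc',loc(ps[0]).round(1))
s=bot.get_state();print('F tool',(ps[1].T@np.array(s['ft_force'])).round(1))
E
python3 hd.py w8.png
```

```text
t: 11.2
tool_pos: [0.5022, 0.1692, 0.0561]
orientation: [-0.0, 0.984, 0.176, -0.001]
ft_force: [-9.9, 3.9, 1.6]
width: -0.002
grasp_force: 4.3
handle 9295 tool box [[5.199999809265137, 55.400001525878906], [9.100000381469727, -37.20000076293945], [32.599998474121094, -36.20000076293945], [28.700000762939453, 56.29999923706055]] tilt from tool y -0.042
red 5072 tool box [[26.399999618530273, 96.5], [29.899999618530273, -42.099998474121094], [56.29999923706055, -41.5], [52.79999923706055, 97.19999694824219]] tilt from tool y -0.025
band px 0 tool yaw 0.353 tcp loc [-139.   210.7   56.1]
F tool [-7.8 -5.7 -1.1]
```

```bash
python3 -m creep '[{"translation":[1.3,-0.6,0],"dr":[0,0,0.015],"jaw":1},{"translation":[2.6,-1.1,0],"dr":[0,0,0.03],"jaw":1},{"translation":[3.9,-1.5,0],"dr":[0,0,0.045],"jaw":1},{"translation":[5.2,-1.8,0],"dr":[0,0,0.055],"jaw":1},{"translation":[6.5,-2,0],"dr":[0,0,0.065],"jaw":1},{"translation":[7.8,-2.1,0],"dr":[0,0,0.075],"jaw":1}]'
python3 -m creep '[{"translation":[1.3,-0.1,0],"dr":[0,0,0.01],"jaw":1},{"translation":[2.6,-0.2,0],"dr":[0,0,0.02],"jaw":1},{"translation":[3.9,-0.3,0],"dr":[0,0,0.03],"jaw":1},{"translation":[5.2,-0.4,0],"dr":[0,0,0.04],"jaw":1},{"translation":[6.5,-0.5,0],"dr":[0,0,0.05],"jaw":1},{"translation":[7.8,-0.6,0],"dr":[0,0,0.06],"jaw":1}]'
python3 hd.py w9.png
```

```text
t: 11.75
tool_pos: [0.5085, 0.1734, 0.0561]
orientation: [0.0, 0.99, 0.139, -0.001]
ft_force: [-11.7, 0.0, 4.3]
width: -0.0
grasp_force: 5.6
t: 12.25
tool_pos: [0.5153, 0.1771, 0.0561]
orientation: [-0.0, 0.994, 0.109, -0.001]
ft_force: [-14.2, 6.2, 4.1]
width: 0.003
grasp_force: 6.5
handle 9316 tool box [[7.5, -37.20000076293945], [30.799999237060547, -37.20000076293945], [31.0, 55.5], [7.699999809265137, 55.5]] tilt from tool y 0.002
red 5109 tool box [[27.899999618530273, -43.20000076293945], [54.400001525878906, -43.70000076293945], [56.79999923706055, 95.19999694824219], [30.299999237060547, 95.5999984741211]] tilt from tool y 0.017
band px 0 tool yaw 0.219 tcp loc [-127.   220.2   56.1]
F tool [-12.3  -8.   -3.9]
```

```bash
python3 -m creep '[{"translation":[1.1,-1,0],"dr":[0,0,0.008],"jaw":1},{"translation":[2.2,-1.8,0],"dr":[0,0,0.017],"jaw":1},{"translation":[3.3,-2.2,0],"dr":[0,0,0.025],"jaw":1},{"translation":[4.4,-2.5,0],"dr":[0,0,0.035],"jaw":1},{"translation":[5.5,-2.8,0],"dr":[0,0,0.044],"jaw":1},{"translation":[6.6,-3,0],"dr":[0,0,0.053],"jaw":1}]'
python3 -m creep '[{"translation":[1.1,-0.2,0],"dr":[0,0,0.009],"jaw":1},{"translation":[2.2,-0.5,0],"dr":[0,0,0.018],"jaw":1},{"translation":[3.3,-0.7,0],"dr":[0,0,0.027],"jaw":1},{"translation":[4.4,-0.9,0],"dr":[0,0,0.036],"jaw":1},{"translation":[5.5,-1.1,0],"dr":[0,0,0.044],"jaw":1}]'
python3 hd.py w10.png
```

```text
t: 12.8
tool_pos: [0.5217, 0.1803, 0.0561]
orientation: [0.0, 0.997, 0.082, -0.001]
ft_force: [-10.9, -0.5, 2.5]
width: -0.002
grasp_force: 5.1
t: 13.22
tool_pos: [0.5271, 0.1827, 0.0561]
orientation: [0.0, 0.998, 0.061, -0.001]
ft_force: [-8.9, 0.6, 2.5]
width: 0.001
grasp_force: 4.4
handle 9340 tool box [[6.599999904632568, -37.099998474121094], [30.0, -37.70000076293945], [32.29999923706055, 54.70000076293945], [8.899999618530273, 55.29999923706055]] tilt from tool y 0.025
red 5088 tool box [[27.399999618530273, -43.79999923706055], [53.70000076293945, -44.70000076293945], [58.5, 93.69999694824219], [32.29999923706055, 94.5999984741211]] tilt from tool y 0.035
band px 0 tool yaw 0.121 tcp loc [-115.9  227.2   56.1]
F tool [-7.7 -2.5 -1. ]
```

```bash
python3 -m creep '[{"translation":[1.1,-0.3,0],"dr":[0,0,0.003],"jaw":1},{"translation":[2.2,-0.6,0],"dr":[0,0,0.009],"jaw":1},{"translation":[3.3,-0.8,0],"dr":[0,0,0.015],"jaw":1},{"translation":[4.4,-1,0],"dr":[0,0,0.02],"jaw":1},{"translation":[5.5,-1.2,0],"dr":[0,0,0.027],"jaw":1},{"translation":[6.6,-1.4,0],"dr":[0,0,0.035],"jaw":1}]'
python3 -m creep '[{"translation":[1.1,-0.2,0],"dr":[0,0,0.008],"jaw":1},{"translation":[2.2,-0.4,0],"dr":[0,0,0.016],"jaw":1},{"translation":[3.3,-0.6,0],"dr":[0,0,0.024],"jaw":1},{"translation":[4.4,-0.8,0],"dr":[0,0,0.032],"jaw":1},{"translation":[5.5,-1,0],"dr":[0,0,0.04],"jaw":1}]'
python3 hd.py w11.png
```

```text
t: 13.77
tool_pos: [0.5338, 0.1851, 0.0562]
orientation: [-0.0, 0.999, 0.043, -0.001]
ft_force: [-6.8, 4.3, -0.1]
width: -0.004
grasp_force: 3.3
t: 14.18
tool_pos: [0.5395, 0.1869, 0.0562]
orientation: [-0.0, 1.0, 0.023, -0.0]
ft_force: [-5.1, 3.7, -0.5]
width: -0.001
grasp_force: 2.4
handle 9299 tool box [[6.900000095367432, -37.599998474121094], [30.299999237060547, -38.0], [31.799999237060547, 54.599998474121094], [8.5, 54.900001525878906]] tilt from tool y 0.017
red 5060 tool box [[27.299999237060547, -43.900001525878906], [53.79999923706055, -44.79999923706055], [58.5, 93.80000305175781], [32.0, 94.69999694824219]] tilt from tool y 0.034
band px 0 tool yaw 0.046 tcp loc [-104.1  233.    56.2]
F tool [-5.8 -3.2  1.6]
```

```bash
for i in 1; do python3 -m creep '[{"translation":[1,-0.3,0],"dr":[0,0,0.005],"jaw":1},{"translation":[2,-0.5,0],"dr":[0,0,0.01],"jaw":1},{"translation":[3,-0.7,0],"dr":[0,0,0.016],"jaw":1},{"translation":[4,-0.9,0],"dr":[0,0,0.022],"jaw":1},{"translation":[5,-1.1,0],"dr":[0,0,0.03],"jaw":1},{"translation":[6,-1.3,0],"dr":[0,0,0.037],"jaw":1}]'; done; python3 hd.py w12.png
```

```text
t: 14.73
tool_pos: [0.546, 0.1878, 0.0564]
orientation: [-0.0, 1.0, 0.004, 0.0]
ft_force: [-2.2, 2.0, -0.5]
width: 0.004
grasp_force: 1.1
handle 9271 tool box [[6.800000190734863, -38.29999923706055], [30.200000762939453, -38.70000076293945], [31.899999618530273, 53.400001525878906], [8.5, 53.79999923706055]] tilt from tool y 0.018
red 5033 tool box [[27.5, -45.0], [53.900001525878906, -45.79999923706055], [58.0, 92.69999694824219], [31.600000381469727, 93.5]] tilt from tool y 0.03
band px 0 tool yaw 0.009 tcp loc [-97.9 234.7  56.4]
F tool [-2.2 -1.1  0.3]
```

```bash
python3 -m creep '[{"translation":[1,-0.2,0],"dr":[0,0,0.006],"jaw":1},{"translation":[2,-0.4,0],"dr":[0,0,0.012],"jaw":1},{"translation":[3,-0.6,0],"dr":[0,0,0.018],"jaw":1},{"translation":[4,-0.8,0],"dr":[0,0,0.025],"jaw":1}]'; python3 hd.py w13.png
```

```text
t: 15.12
tool_pos: [0.55, 0.1885, 0.0563]
orientation: [0.0, 1.0, -0.008, 0.0]
ft_force: [-0.5, 0.1, 0.1]
width: 0.001
grasp_force: 0.2
handle 9282 tool box [[7.099999904632568, -39.20000076293945], [30.399999618530273, -39.5], [31.600000381469727, 52.70000076293945], [8.300000190734863, 53.0]] tilt from tool y 0.013
red 5029 tool box [[27.600000381469727, -46.29999923706055], [53.70000076293945, -47.099998474121094], [58.0, 92.4000015258789], [31.899999618530273, 93.19999694824219]] tilt from tool y 0.031
band px 0 tool yaw -0.016 tcp loc [-94.  235.9  56.3]
F tool [-0.3 -0.9 -0.4]
```

Force is down to zero, so it is at over-centre. I'll go a few more mm in small steps.

```bash
python3 -m creep '[{"translation":[0.8,-0.1,0],"dr":[0,0,0.005],"jaw":1},{"translation":[1.6,-0.2,0],"dr":[0,0,0.01],"jaw":1},{"translation":[2.4,-0.3,0],"dr":[0,0,0.015],"jaw":1}]'; python3 hd.py w14.png
```

```text
t: 15.42
tool_pos: [0.5522, 0.1888, 0.0563]
orientation: [0.0, 1.0, -0.015, 0.0]
ft_force: [0.0, 0.7, 0.1]
width: 0.001
grasp_force: 0.0
handle 9232 tool box [[11.399999618530273, 52.099998474121094], [12.0, -40.29999923706055], [34.900001525878906, -40.099998474121094], [34.20000076293945, 52.29999923706055]] tilt from tool y -0.007
red 5030 tool box [[32.20000076293945, -46.29999923706055], [58.5, -46.5], [59.70000076293945, 91.80000305175781], [33.5, 92.0]] tilt from tool y 0.009
band px 0 tool yaw -0.031 tcp loc [-91.8 236.5  56.3]
F tool [-0.  -0.3 -0. ]
```

```bash
python3 -m creep '[{"translation":[0.7,-0.1,0],"dr":[0,0,0.005],"jaw":1},{"translation":[1.4,-0.2,0],"dr":[0,0,0.01],"jaw":1},{"translation":[1.4,-0.2,0],"dr":[0,0,0.01],"jaw":1}]'; python3 hd.py w15.png
```

```text
t: 15.72
tool_pos: [0.5536, 0.1891, 0.0563]
orientation: [-0.0, 1.0, -0.02, 0.0]
ft_force: [0.8, -0.3, -0.3]
width: -0.001
grasp_force: 0.0
handle 9220 tool box [[11.300000190734863, -40.0], [33.20000076293945, -40.099998474121094], [33.599998474121094, 52.29999923706055], [11.699999809265137, 52.400001525878906]] tilt from tool y 0.004
red 5049 tool box [[30.600000381469727, -46.79999923706055], [56.900001525878906, -47.29999923706055], [59.20000076293945, 91.69999694824219], [32.900001525878906, 92.0999984741211]] tilt from tool y 0.016
band px 0 tool yaw -0.041 tcp loc [-90.5 236.9  56.3]
F tool [-0.3 -0.5  0.8]
```

The handle snapped ahead by itself, so it has locked. I'll back off, rise and look.

```bash
python3 -m creep '[{"translation":[-10,0,0],"dr":[0,0,0],"jaw":1},{"translation":[-20,0,-5],"dr":[0,0,0],"jaw":1},{"translation":[-20,0,-35],"dr":[0,0,0],"jaw":1},{"translation":[-20,0,-70],"dr":[0,0,0],"jaw":1},{"translation":[-20,20,-110],"dr":[0,0,0],"jaw":1},{"translation":[-15,50,-145],"dr":[0,0,0],"jaw":1},{"translation":[-10,80,-180],"dr":[0,0,0],"jaw":1},{"translation":[0,105,-205],"dr":[0,0,0],"jaw":1},{"translation":[0,120,-205],"dr":[0,0,0],"jaw":1},{"translation":[0,120,-205],"dr":[0,0,0],"jaw":1}]'; python3 seat.py w16.png
```

```text
t: 16.6
tool_pos: [0.5494, 0.0647, 0.264]
orientation: [0.0, 1.0, -0.023, 0.002]
ft_force: [1.2, 0.2, -0.6]
width: -0.003
grasp_force: 0.0
tcp [0.5494 0.0647 0.264 ] loc [-79.1 113.  264. ]
orange 0
blue half 482 [ 5.1 11.2 18.9] [-16.6   5.3  20. ] [52.7 76.  80.3]
white half 741 [-20.5  -1.6  28.9] [-19.   -0.2  16.5] [61.8 75.7 80. ]
handle 1296 [-76.3 -64.9 -54.7] [189.4 233.1 275.3] [62.2 68.9 70.7]
  rect local [-66.  232.4] [18.  91.5] 5.2 [[-79.0999984741211, 277.1000061035156], [-70.80000305175781, 186.0], [-52.79999923706055, 187.6999969482422], [-61.099998474121094, 278.79998779296875]]
red 673 [-47.  -38.6 -27.5] [153.5 213.  284.3] [58.  64.4 66.5]
  rect local [-42.1 218. ] [ 21.  138.1] 5.7 [[-59.400001525878906, 285.70001220703125], [-45.70000076293945, 148.3000030517578], [-24.799999237060547, 150.3000030517578], [-38.400001525878906, 287.79998779296875]]
```

View pics/w16.png

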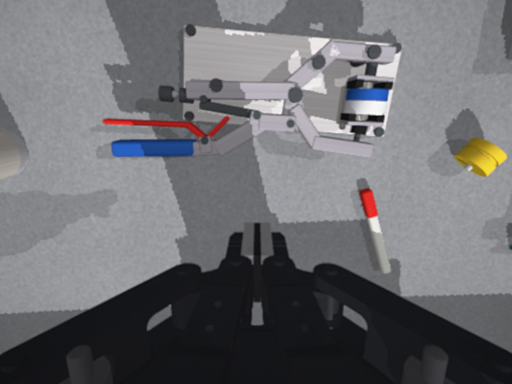

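Locked: no orange shows on the cassette (368,100), and the handle is at (152,148). The red tail runs from (105,122) to (187,125). Next I'll find the tip pose for the release.

```bash
python3 - <<'E'
from seat import *
z=np.load('pics/ps_w16.npz');ps=(z['p'],z['R']);f=np.load('pics/w16.npz');p=f['p'];h=cv2.cvtColor(p,cv2.COLOR_RGB2HSV)
k=cv2.inRange(h,(0,140,60),(8,255,255))|cv2.inRange(h,(172,140,60),(180,255,255));k[:100]=0;k[140:]=0;k[:,180:]=0
v,u=np.nonzero(k);W=onz('wrist',np.c_[u,v],.064,ps);T=(W-ps[0])@ps[1]*1000;L=loc(W)
vx,vy,x0,y0=cv2.fitLine(T[:,:2].astype(np.float32),cv2.DIST_L2,0,.01,.01).ravel();s=np.sign(-vy);vx,vy=vx*s,vy*s
end=T[T[:,1].argmin()];n=np.array([-vy,vx]) ;n*=np.sign(n[0]);off=(T[:,:2]-[x0,y0])@n
al=(T[:,:2]-[x0,y0])@[vx,vy];tip=np.array([x0,y0])+[vx*(al.max()-15),vy*(al.max()-15)]
print('end local',L[T[:,1].argmin()].round(1),'dir tool',vx.round(3),vy.round(3),'n',n.round(3),'halfwidth',np.percentile(off,[2,98]).round(1),'tip tool',tip.round(1))
pc=tip+n*3;st=pc+n*25;wz=ps[0][2]
print('face pt tool',pc.round(1),'start TCP shift',st.round(1),'turn dz',np.arctan2(n[1],n[0]).round(3),'dz mm',(wz-.058)*1000, ps[1].round(3).tolist())
# cassette length check
X=deproj('wrist',f['d'],ps);Lx=loc(X);m=(abs(Lx[...,1])<12)&(abs(Lx[...,0])<35)&(Lx[...,2]>70)&(p.max(-1)>110)
q=Lx[m];print('drum top x',np.percentile(q[:,0],[1,5,95,99]).round(1))
E
```

```text
end local [-41.7 287.9  64. ] dir tool 0.034 -0.999 n [0.999 0.034] halfwidth [-2.7  2.6] tip tool [  51.1 -156.5]
face pt tool [  54.1 -156.4] start TCP shift [  79.1 -155.5] turn dz 0.034 dz mm 206.02581683998727 [[0.999, -0.045, 0.004], [-0.045, -0.999, -0.001], [0.004, 0.001, -1.0]]
drum top x [-20.5 -19.   27.6  29.1]
```

```bash
python3 -m creep '[{"translation":[20,-30,0],"dr":[0,0,0.01],"jaw":1},{"translation":[40,-65,0],"dr":[0,0,0.02],"jaw":1},{"translation":[60,-100,0],"dr":[0,0,0.03],"jaw":1},{"translation":[75,-130,0],"dr":[0,0,0.034],"jaw":1},{"translation":[79,-150,0],"dr":[0,0,0.034],"jaw":1},{"translation":[79,-155.5,0],"dr":[0,0,0.034],"jaw":1},{"translation":[79,-155.5,0],"dr":[0,0,0.034],"jaw":1},{"translation":[79,-155.5,30],"dr":[0,0,0.034],"jaw":1},{"translation":[79,-155.5,60],"dr":[0,0,0.034],"jaw":1},{"translation":[79,-155.5,80],"dr":[0,0,0.034],"jaw":1},{"translation":[79,-155.5,80],"dr":[0,0,0.034],"jaw":1}]'; python3 hd.py w17.png
```

```text
t: 17.57
tool_pos: [0.6313, 0.2196, 0.1772]
orientation: [0.002, 0.999, -0.037, -0.003]
ft_force: [-1.1, 0.1, -1.0]
width: 0.002
grasp_force: 0.0
handle 1696 tool box [[-59.70000076293945, 13.5], [-41.400001525878906, 12.699999809265137], [-38.20000076293945, 86.0], [-56.400001525878906, 86.80000305175781]] tilt from tool y 0.045
red 1337 tool box [[-44.900001525878906, -12.0], [-18.200000762939453, -13.199999809265137], [-12.199999809265137, 125.9000015258789], [-38.900001525878906, 127.0]] tilt from tool y 0.044
band px 0 tool yaw -0.075 tcp loc [-17.2 276.9 177.2]
F tool [ 0.3  0.2 -0.3]
```

View pics/w17.png

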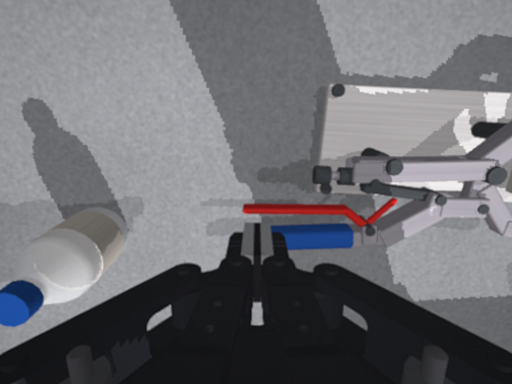

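```bash
python3 - <<'E'
from h import *
f=np.load('pics/s1.npz');X=deproj('scene',f['d']);m=(X[...,2]>.02)&(X[...,1]>.25)&(X[...,1]<.5)&(X[...,0]>.3)&(X[...,0]<.8);q=X[m];print(np.percentile(q,[2,50,98],axis=0).round(3))
E
```

```text
[[0.558 0.37  0.023]
 [0.587 0.389 0.084]
 [0.606 0.421 0.131]]
```

```bash
python3 -m creep '[{"translation":[1,4,15],"dr":[0,0,0],"jaw":1},{"translation":[1,4,40],"dr":[0,0,0],"jaw":1},{"translation":[1,4,70],"dr":[0,0,0],"jaw":1},{"translation":[1,4,95],"dr":[0,0,0],"jaw":1},{"translation":[1,4,112],"dr":[0,0,0],"jaw":1},{"translation":[1,4,119],"dr":[0,0,0],"jaw":1},{"translation":[1,4,119],"dr":[0,0,0],"jaw":1},{"translation":[-2,4,119],"dr":[0,0,0],"jaw":1},{"translation":[-5,4,119],"dr":[0,0,0],"jaw":1},{"translation":[-7,4,119],"dr":[0,0,0],"jaw":1},{"translation":[-7,4,119],"dr":[0,0,0],"jaw":1}]'; python3 hd.py w18.png
```

```text
t: 18.53
tool_pos: [0.6265, 0.2182, 0.0635]
orientation: [-0.0, 0.999, -0.037, 0.001]
ft_force: [-0.8, -0.5, -0.4]
width: 0.001
grasp_force: 0.0
handle 476 tool box [[-45.29999923706055, -3.5], [-37.29999923706055, -3.700000047683716], [-35.29999923706055, 84.69999694824219], [-43.20000076293945, 84.9000015258789]] tilt from tool y 0.023
red 2546 tool box [[-41.900001525878906, 22.299999237060547], [-14.300000190734863, 20.399999618530273], [-7.099999904632568, 124.69999694824219], [-34.599998474121094, 126.5999984741211]] tilt from tool y 0.069
band px 0 tool yaw -0.074 tcp loc [-21.8 275.   63.5]
F tool [-0.5  0.1 -0.6]
```

```bash
python3 -m creep '[{"translation":[0,0,3],"dr":[0,0,0],"jaw":1},{"translation":[-1,0,5],"dr":[0,0,0],"jaw":1},{"translation":[-3,0,5],"dr":[0,0,0],"jaw":1},{"translation":[-5,0,5],"dr":[0,0,0],"jaw":1},{"translation":[-7,0,5],"dr":[0,0,0],"jaw":1},{"translation":[-9,0,5],"dr":[0,0,-0.01],"jaw":1},{"translation":[-11,0,5],"dr":[0,0,-0.02],"jaw":1},{"translation":[-13,0,5],"dr":[0,0,-0.03],"jaw":1},{"translation":[-15,0,5],"dr":[0,0,-0.045],"jaw":1}]'; python3 hd.py w19.png
```

```text
t: 19.33
tool_pos: [0.6114, 0.2191, 0.0574]
orientation: [-0.0, 1.0, -0.014, 0.0]
ft_force: [1.1, -0.7, 0.3]
width: 0.002
grasp_force: 0.3
handle 940 tool box [[-38.5, -3.4000000953674316], [-24.0, -3.5], [-23.299999237060547, 85.30000305175781], [-37.70000076293945, 85.4000015258789]] tilt from tool y 0.008
red 3299 tool box [[-33.900001525878906, 21.899999618530273], [-8.600000381469727, 18.600000381469727], [4.5, 121.0], [-20.799999237060547, 124.19999694824219]] tilt from tool y 0.127
band px 0 tool yaw -0.028 tcp loc [-36.9 274.   57.4]
F tool [-0.  -0.6  0.6]
```

```bash
python3 -m creep '[{"translation":[-1.5,0,0],"dr":[0,0,-0.01],"jaw":1},{"translation":[-3,0,0],"dr":[0,0,-0.02],"jaw":1},{"translation":[-4.5,0,0],"dr":[0,0,-0.03],"jaw":1},{"translation":[-6,0,0],"dr":[0,0,-0.04],"jaw":1},{"translation":[-7.5,0,0],"dr":[0,0,-0.05],"jaw":1},{"translation":[-9,0,0],"dr":[0,0,-0.06],"jaw":1}]'; python3 hd.py w20.png
```

```text
t: 19.88
tool_pos: [0.6024, 0.2193, 0.0573]
orientation: [-0.0, 1.0, 0.016, -0.0]
ft_force: [1.2, 2.0, -0.1]
width: -0.0
grasp_force: 0.5
handle 1089 tool box [[-38.900001525878906, -3.200000047683716], [-22.0, -3.5999999046325684], [-20.399999618530273, 83.19999694824219], [-37.29999923706055, 83.5999984741211]] tilt from tool y 0.019
red 3368 tool box [[-33.400001525878906, 22.299999237060547], [-8.100000381469727, 18.600000381469727], [6.800000190734863, 119.80000305175781], [-18.5, 123.5]] tilt from tool y 0.146
band px 0 tool yaw 0.032 tcp loc [-45.8 273.   57.3]
F tool [ 2.2 -1.  -0.3]
```

```bash
python3 -m creep '[{"translation":[-1.5,0,0],"dr":[0,0,-0.01],"jaw":1},{"translation":[-3,0,0],"dr":[0,0,-0.02],"jaw":1},{"translation":[-4.5,0,0],"dr":[0,0,-0.03],"jaw":1},{"translation":[-6,0,0],"dr":[0,0,-0.04],"jaw":1},{"translation":[-7.5,0,0],"dr":[0,0,-0.05],"jaw":1},{"translation":[-9,0,0],"dr":[0,0,-0.06],"jaw":1}]'; python3 hd.py w21.png; python3 - <<'E'
from h import *
p,d=save('side','s3.png')
E
```

```text
t: 20.43
tool_pos: [0.5933, 0.2188, 0.0572]
orientation: [0.0, 0.999, 0.046, -0.0]
ft_force: [0.4, -0.0, -0.3]
width: -0.002
grasp_force: 0.0
handle 380 tool box [[-44.29999923706055, -3.5999999046325684], [-41.599998474121094, -3.700000047683716], [-38.099998474121094, 56.099998474121094], [-40.900001525878906, 56.20000076293945]] tilt from tool y 0.058
red 2183 tool box [[-44.099998474121094, 59.29999923706055], [-17.799999237060547, 55.400001525878906], [-7.699999809265137, 122.4000015258789], [-34.0, 126.4000015258789]] tilt from tool y 0.149
band px 0 tool yaw 0.092 tcp loc [-54.8 271.4  57.2]
F tool [-0.4 -0.4 -0.7]
```

```bash
python3 - <<'E'
from h import *
p=np.load('pics/w21.npz')['p'];s=np.load('pics/s3.npz')['p'][150:270,180:300]
h=np.zeros((384,800,3),np.uint8);h[:,:]=0;h[:320,:427]=cv2.resize(p,(427,320));h[:370,430:]=cv2.resize(s,(370,370),interpolation=3)
cv2.imwrite('pics/c21.png',h[:,:,::-1])
E
```

```text
(no output)
```

View pics/c21.png

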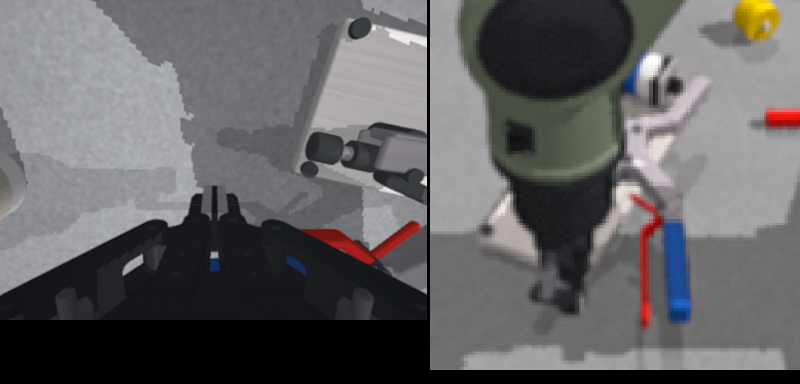

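The clamp has sprung open: the handle and lever have moved away from the fingers, and the force is zero. I'll retreat upward and check the cassette.

```bash
python3 -m creep '[{"translation":[6,0,0],"dr":[0,0,0],"jaw":1},{"translation":[10,0,-15],"dr":[0,0,0],"jaw":1},{"translation":[10,0,-45],"dr":[0,0,0],"jaw":1},{"translation":[10,0,-80],"dr":[0,0,0],"jaw":1},{"translation":[5,15,-115],"dr":[0,0,0.05],"jaw":1},{"translation":[-10,45,-150],"dr":[0,0,0.1],"jaw":1},{"translation":[-22,80,-180],"dr":[0,0,0.15],"jaw":1},{"translation":[-35,115,-200],"dr":[0,0,0.2],"jaw":1},{"translation":[-45,145,-205],"dr":[0,0,0.2],"jaw":1},{"translation":[-45,167,-205],"dr":[0,0,0.2],"jaw":1},{"translation":[-45,167,-205],"dr":[0,0,0.2],"jaw":1},{"translation":[-45,167,-205],"dr":[0,0,0.2],"jaw":1}]'; python3 seat.py w22.png; python3 - <<'E'
from h import *
p=np.load('pics/w22.npz')['p'];a=p[20:260,60:460];cv2.imwrite('pics/c22.png',cv2.resize(a,(800,480),interpolation=3)[:,:,::-1])
E
```

```text
t: 21.53
tool_pos: [0.5644, 0.047, 0.2629]
orientation: [0.0, 0.998, -0.056, 0.0]
ft_force: [-0.0, 0.7, -0.6]
width: 0.004
grasp_force: 0.0
tcp [0.5644 0.047  0.2629] loc [-62.   97.3 262.9]
orange 0
blue half 451 [ 5.5 10.8 17.4] [-17.1   3.5  19.9] [55.7 76.3 80. ]
white half 761 [-30.4  -1.5  28.6] [-19.8   0.3  18.5] [61.1 75.8 79.9]
handle 1070 [-159.6 -130.9 -104.1] [162.5 197.1 234.9] [59.2 68.9 70.6]
  rect local [-133.4  198.9] [18.2 93. ] 34.0 [[-167.0, 232.39999389648438], [-114.9000015258789, 155.3000030517578], [-99.9000015258789, 165.5], [-152.0, 242.5]]
red 596 [-135.   -95.6  -60.2] [146.7 190.4 254.9] [57.7 64.2 66.3]
  rect local [-106.2  195.9] [ 24.9 137.8] 35.0 [[-155.89999389648438, 245.10000610351562], [-76.9000015258789, 132.3000030517578], [-56.5, 146.60000610351562], [-135.5, 259.3999938964844]]
```

View pics/c22.png

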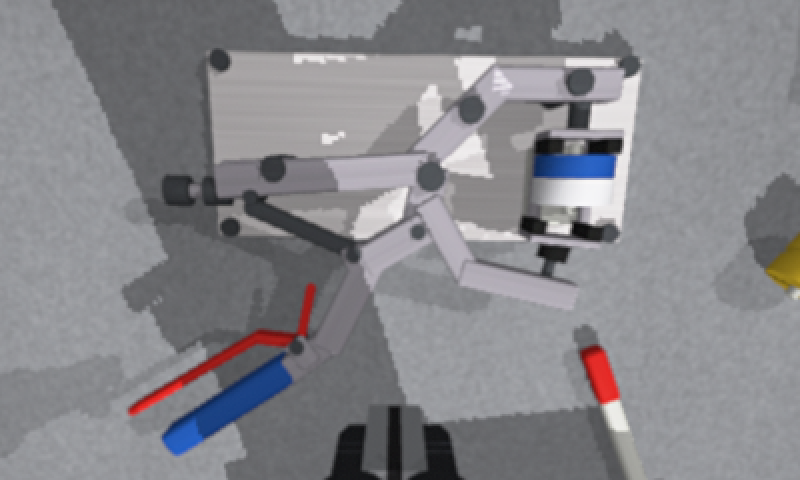

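The clamp is open and the cassette is shut, with no orange showing, lying free in the cradle at crop position (573,175). I'll hand it in.

```bash
python3 -c "
from cell import bot
print(bot.job_done())"
```

```text
the job is handed in; nothing more can be done
None
```

The job is handed in at about 21.5 s: the cassette lies shut and free in the cradle with no orange showing, the clamp locked once and was sprung open with the red lever, and nothing else on the bench was moved.

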